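# Pack the tool box under its cantilever tray and stow the pan

### The job

Swing the cantilever top tray of the grey tool box right up and over until it rests open, pack everything that lies on the low aluminium pan into the compartment underneath, and lower the tray fully shut again. Then slide the emptied pan flat along the counter, without lifting it, straight in under the wall cupboard's lowered flap until only the handle sticks out, never touching the flap. Leave the other things on the counter where they are.

Things in the scene. Friction and masses are not known exactly. Their poses are not given: they have to be found in the camera images.
- toolbox: Grey steel tool box, an open compartment 150 mm (its x) by 290 mm (its y) outside, 62 mm high, walls and floor 5 mm thick; heavy, fixed to the counter. Origin: centre of its underside; x points away from the robot, z up. The top tray, same outline and 34 mm high, sits on top of it.
- tray_lift (a joint): Swing of the tray's 90 mm side arms, rad: 0 = shut on the box, 2.094 = fully over, at rest open. The tray stays level; at value q it is displaced from shut, along the box's x by 0.090*(cos(0.5236) - cos(0.5236+q)) m (156 mm when open) and up by 0.090*(sin(0.5236+q) - sin(0.5236)) m (45 mm halfway). Let go, it sinks slowly to the nearer end; moving it takes a few N.
- tray_handle (a point): Centre of the black bar over the top tray by which the tray is lifted, 116 mm above the counter when shut: bar 130 mm long along the box's y, 12 mm thick along the box's x, 16 mm high, held by two posts at its ends; 40 mm of free height below the bar, down to the tray's floor.
- pan: Low aluminium pan, loose, about 0.6 kg, 270 mm (its x) by 210 mm (its y); floor 8 mm thick with a lip 6 mm wide rising 6 mm above the floor (14 mm in all). Origin: centre of its underside. Its handle points along its own -y; +y points towards the cupboard.
- pan_handle (a point): Centre of the pan's black upright handle grip, 90 mm behind the pan's rear edge and 33 mm above the counter: grip 14 mm thick (pan's x), 70 mm long (pan's y), from 10 to 50 mm above the counter.
- pan_rear (a point): Middle of the pan's rear edge (handle side) at the underside, 105 mm from the pan's origin along its -y.
- padlock: Stainless steel padlock lying flat, maybe absent. Body 36 mm (its x) by 40 mm (its y, from y = -30 to +10 mm), 24 mm high (its z), shackle reaching to y = +36 mm. Origin: on the underside, 10 mm from the body's middle along +y.
- torch: Black square-sided pocket torch lying flat, maybe absent. 28 mm (its x) by 65 mm (its y), 28 mm high. Origin: centre of its underside.
- brush: Block brush, wooden back 34 mm (its x) by 66 mm (its y), 14 mm thick, above a white bristle block 28 by 60 mm, 16 mm high; 30 mm high in all; maybe absent. Origin: centre of its underside (bristle side).
- stone: Two-layer sharpening stone, grey below and brown above, 30 mm (its x) by 64 mm (its y), 26 mm high; maybe absent. Origin: centre of its underside.
- tin: Flat aluminium pocket tin with a dark lid, lying flat, 35 mm (its x) by 61 mm (its y), 25 mm high; maybe absent. Origin: centre of its underside.
- cupboard: White wall cupboard on the left side, fixed. Origin: at counter height below the middle of its front face; its y points into the cupboard (the way the pan is to go), x along its front. Its underside is 192 mm above the counter and the space below is free for 255 mm behind the front face.
- flap_edge (a point): Middle of the lower free edge of the cupboard's flap, 400 mm wide (along the cupboard's x), which slopes down and out from the cupboard's front; the edge is about 98 mm above the counter and 108 mm in front of the cupboard's front face. Axes as the cupboard's. Everything behind it (+y) at counter height is under the flap.
- mug: White mug, 80 mm across, 90 mm high, a bystander. Origin: centre of the underside.
- scoop: Green feed scoop, about 230 mm long, 60 mm high, a bystander. Origin near its middle, on the underside.
- fitting: Brass hose fitting, 44 mm across, 36 mm high, a bystander. Origin: centre of the underside.
- jar: Glass jar, 66 mm across, 70 mm high, a bystander. Origin: centre of the underside.
- flap: The cupboard's flap, 400 mm wide, 130 mm long, 12 mm thick, fixed, sloping 37 degrees below level. Origin: on its hinge line at the cupboard's front, 182 mm above the counter.
There are look-alikes about, which are no part of the job. Leave any green or purple look-alike of the padlock alone.

How it is judged:
On the way, in this order (a step that is already met when the one before it is completed fails the run):
1. the box's top tray is swung fully over to its open rest (value of joint tray_lift above 1.95 rad), for 0.2 s.
2. with the tray still open, everything from the pan lies in the compartment (value of joint tray_lift above 1.6 rad and x of padlock in the frame of toolbox between -0.074 and 0.074 m and y of padlock in the frame of toolbox between -0.144 and 0.144 m and z of padlock in the frame of toolbox between -0.01 and 0.045 m and x of torch in the frame of toolbox between -0.074 and 0.074 m and y of torch in the frame of toolbox between -0.144 and 0.144 m and z of torch in the frame of toolbox between -0.01 and 0.045 m and x of brush in the frame of toolbox between -0.074 and 0.074 m and y of brush in the frame of toolbox between -0.144 and 0.144 m and z of brush in the frame of toolbox between -0.01 and 0.045 m and x of stone in the frame of toolbox between -0.074 and 0.074 m and y of stone in the frame of toolbox between -0.144 and 0.144 m and z of stone in the frame of toolbox between -0.01 and 0.045 m and x of tin in the frame of toolbox between -0.074 and 0.074 m and y of tin in the frame of toolbox between -0.144 and 0.144 m and z of tin in the frame of toolbox between -0.01 and 0.045 m), for 0.3 s.
3. the tray is lowered shut over the packed compartment (value of joint tray_lift below 0.06 rad and x of padlock in the frame of toolbox between -0.074 and 0.074 m and y of padlock in the frame of toolbox between -0.144 and 0.144 m and z of padlock in the frame of toolbox between -0.01 and 0.045 m and x of torch in the frame of toolbox between -0.074 and 0.074 m and y of torch in the frame of toolbox between -0.144 and 0.144 m and z of torch in the frame of toolbox between -0.01 and 0.045 m and x of brush in the frame of toolbox between -0.074 and 0.074 m and y of brush in the frame of toolbox between -0.144 and 0.144 m and z of brush in the frame of toolbox between -0.01 and 0.045 m and x of stone in the frame of toolbox between -0.074 and 0.074 m and y of stone in the frame of toolbox between -0.144 and 0.144 m and z of stone in the frame of toolbox between -0.01 and 0.045 m and x of tin in the frame of toolbox between -0.074 and 0.074 m and y of tin in the frame of toolbox between -0.144 and 0.144 m and z of tin in the frame of toolbox between -0.01 and 0.045 m), for 0.3 s.
4. the pan is under the flap up to its rear edge (y of pan_rear in the frame of flap_edge above 0 m and x of pan_rear in the frame of flap_edge between -0.065 and 0.065 m and angle between the y axis of pan and the y axis of cupboard, either way round below 0.2 rad), for 0.2 s.
At the end, for the whole second after the job is handed in: Tray shut on the box (joint under 0.06 rad), every present item at rest in the compartment below it, and the pan flat and at rest on the counter, its rear edge behind the flap's edge, within 65 mm of the flap's middle sideways and square to the cupboard within 0.2 rad (all of step 3 and all of step 4 and height (world z) of pan below 0.008 m and angle between pan's own z axis and vertical below 0.08 rad and linear speed of pan below 0.02 m/s and linear speed of each of padlock, torch, brush, stone, tin below 0.03 m/s); the robot touches nothing.
It fails at once if the flap is touched (over 3 N) (contact force between anything else and flap above 3 N).
It fails at once if the pan is lifted more than 30 mm off the counter or tipped (height (world z) of pan above 0.03 m or angle between pan's own z axis and vertical above 0.35 rad).
It fails at once if a bystander is moved by more than 50 mm (distance of any of mug, scoop, fitting, jar from where it was at the start of the episode above 0.05 m).
Of padlock, torch, brush, stone, tin only 3 to 4 are there at a start; the rules pass over those that are not, and their reading is None.
At some moment in a run one of padlock, torch, brush, stone, tin may be knocked a few centimetres aside while the robot is not near it.
Once in a run the grip may slacken for a moment while it holds something.
It also fails if it takes over 200 s, if anything falls off the work surface, if the arm or the gripper's body presses on something with over 40 N, if the wrist force passes 120 N, or if a joint passes its speed limit or range.

### The arm

A 6-joint arm with a two-finger parallel gripper is mounted at the origin on the work surface. World frame = base frame: x ahead of the robot, y to its left, z up, the work surface at z = 0. Lengths are in m, angles in rad, forces in N, time in s.
With the tool pointing down it reaches from about 0.325 to 0.775 m from the base axis. Payload 5.5 kg.
Tool frame: the origin (TCP) lies midway between the tips of the shut fingers; the grasp point (between the pads) lies 19 mm behind it; z points along the fingers, x is the direction in which the jaws open and shut, and the axes are right-handed (so a half turn about z gives the same grasp; the last joint's range is limited). The gripper opens to 88 mm and grips with 3 to 60 N. Pads are 20 mm wide; open, the fingers measure 115 mm over their backs; the gripper's body (75 mm by 178 mm) begins 61 mm behind the grasp point.
Start: joints at [-1.3, 0.091, 1.231, -0, 1.82, -0.057], TCP at [0.193, -0.568, 0.223] pointing down, gripper open.
Joint ranges: [-2.87, 2.87], [-0.86, 2.18], [0.17, 2.46], [-1.51, 4.65], [0.06, 2.69], [-2.65, 2.65]. Speed limits (rad/s): [2.57, 2.57, 3.01, 3.14, 3.14, 3.14].

### API

Orientations are given as a 3x3 rotation matrix whose columns are the frame's x, y, z axes.
In Python, from rig import ctrl, viewer gives the robot as it stands. The module is installed in compiled form; this text tells all that it offers.
- The arm moves only by the tool servo_tool, never from a script. Its argument "rows" is a list of rows, each a list of 2 entries, a list of its own where there are three numbers: the shift along the world's x, y, z in mm, then the turn about the world's z in rad. A call has 1 to 20 rows; each row shifts and turns the commanded pose from where the row before left it; what a row does not reach is not made up. A row lasts 1/10 s, in which the tool goes at most 50 mm and 8.59 degrees, less where a joint would pass 70% of its speed; a pose out of reach is approached as far as the arm can. A call is refused whole if a number of a shift passes 50 or a number of a turn 0.15, either way. A call with a gripper value outside its range is refused whole. "gripper" is the closure, from 0 (fully open) to 1 (shut), set as the call begins (left out, the last holds). The fingers move at their own pace and stop on an object; "newtons" is the grip in N (left out, the last holds). Time passes only in rows, so rows that do not move let the fingers close. It gives the time, the measured TCP pose, the force and the opening at its end, in the units of the state.
- ctrl.observe(): the state, without advancing time (a new reading comes with each control period).
- viewer.snapshot(name): name is "scene" or "top"; returns (picture, depth): 480x640x3 uint8, red, green, blue; 480x640 float32, m along the optical axis (not along the pixel's ray), 0 where there is no reading.
- viewer.camera_info(name): a dict with "mtx" (3x3 intrinsics, pixels), "distortion" ([k1, k2, p1, p2, k3] as OpenCV has them; the pictures are not rectified), "R" (3x3) and "t" (3): a world point X has camera coordinates R X + t. Camera axes: x right, y down, z forward; pixel columns grow to the right and rows downward; lengths in m; the calibration is good to about 2 mm. A picture is of the moment at which its call begins. camera_info takes no time and is no camera call.
- ctrl.hand_in(): hands the job in, once; it reports no verdict.
Trained networks look in the newest picture that a camera, given by its name, has taken for a name from the list of things; names that differ only in an ending like _2 or _b are one class to them, and where a whole thing is asked for, a point or a joint stands for the part that bears it (a point fixed in the world has none). Each returns a list of dicts, best first, with "p" (0 to 1); they miss things now and then, are a little off and sometimes report something else, mostly with a low value. They report only what shows in the picture. A call takes as long as a camera call. They do not tell look-alikes from the thing itself.
- viewer.cut_out(camera, label): "pixels" (480x640 bool, what is visible of it) and "rect" ([left, top, width, height] in pixels, round what is visible of it).
The state is a dict: "t": time; "qpos": joint angles; "dq": joint speeds; "effort": joint torques, N m; "position": TCP position; "ee_rot": TCP orientation; "contact_force": force on the tool from outside, world axes, zero at the start; "moment": the same for the moment, N m; "width": finger opening in m.
Only numpy, scipy, OpenCV 4.12 (cv2) and the standard library are available. Lean on these libraries where they do the work, as an engineer would, in place of code of your own. Each camera call takes 0.05 s, during which the arm holds its last target.

## Working session

There is one attempt and no reset: what is moved stays moved. The work goes in short steps, Python scripts to look and compute and a tool call to move; the robot and the scene stay as the last step left them, time stands still between calls to the robot, and variables do not carry over. Pictures are saved under pics/ and viewed, and the job is handed in when it is done.

Besides the shell and the picture viewer there is one more tool, called after "Request:" as name([rows], argument=value, ...), one row to a line, values as JSON. servo_tool: Moves the arm, as the interface text tells. Its arguments: {"type":"object","properties":{"rows":{"type":"array"},"gripper":{"type":"number"},"newtons":{"type":"number"}},"required":["rows"]}

```bash
mkdir -p pics; cat > h.py <<'E'
import numpy as np, cv2
from rig import ctrl, viewer
def snap(cam,name=None):
    p,d=viewer.snapshot(cam)
    if name: cv2.imwrite(f'pics/{name}.png',cv2.cvtColor(p,cv2.COLOR_RGB2BGR))
    return p,d
def world(cam,uv,d):
    c=viewer.camera_info(cam); uv=np.asarray(uv,float).reshape(-1,1,2)
    n=cv2.undistortPoints(uv,np.array(c['mtx']),np.array(c['distortion'])).reshape(-1,2)
    d=np.asarray(d,float).reshape(-1)
    P=np.c_[n*d[:,None],d]
    return (P-np.array(c['t']))@np.array(c['R'])
def cloud(cam,d,mask=None):
    m=d>0
    if mask is not None: m&=mask
    v,u=np.nonzero(m)
    return world(cam,np.c_[u,v],d[v,u]),u,v
def ray(cam,uv,z):
    a=world(cam,uv,np.ones(len(np.reshape(uv,(-1,2)))));c=viewer.camera_info(cam)
    o=-np.array(c['R']).T@np.array(c['t']); 
    return o+(a-o)*((z-o[2])/(a[:,2]-o[2]))[:,None]
def pix(cam,X):
    c=viewer.camera_info(cam)
    return cv2.projectPoints(np.asarray(X,float).reshape(-1,3),cv2.Rodrigues(np.array(c['R']))[0],np.array(c['t'],float),np.array(c['mtx']),np.array(c['distortion']))[0].reshape(-1,2)
E
python3 - <<'E'
from h import *
print(ctrl.observe())
for c in('scene','top'):
    p,d=snap(c,c+'0'); i=viewer.camera_info(c); print(c,i['mtx'],-np.array(i['R']).T@i['t'])
    np.save(c+'0d.npy',d)
E
```

```text
{'t': 0.0, 'qpos': array([-1.29968390e+00,  9.18701444e-02,  1.23183455e+00,  7.33212929e-06,
        1.81979173e+00, -5.66944691e-02]), 'dq': array([-0.00040204,  0.00020142,  0.00046485,  0.00019296,  0.00052087,
       -0.00063897]), 'effort': array([-3.54112435e-04, -4.46450758e+01, -4.06452298e+01,  6.98372629e-02,
        2.92103353e-02, -1.29725968e-04]), 'position': array([ 0.19310913, -0.5677787 ,  0.2215291 ]), 'ee_rot': array([[ 3.21968712e-01, -9.46750176e-01, -5.02990625e-04],
       [-9.46748402e-01, -3.21969085e-01,  1.83613870e-03],
       [-1.90031207e-03, -1.14973642e-04, -9.99998188e-01]]), 'contact_force': array([-0.36183051, -0.37934875, -0.67475037]), 'moment': array([ 0.03246886, -0.01238977, -0.02355817]), 'width': 0.08769015943830524}
scene [[619.8166091    0.         316.27885496]
 [  0.         619.8166091  233.2245336 ]
 [  0.           0.           1.        ]] [0.99952025 0.79030094 1.52961452]
top [[458.88662956   0.         316.92194852]
 [  0.         458.88662956 246.41003925]
 [  0.           0.           1.        ]] [ 0.27182805 -0.01597505  1.35781495]
```

View pics/scene0.png

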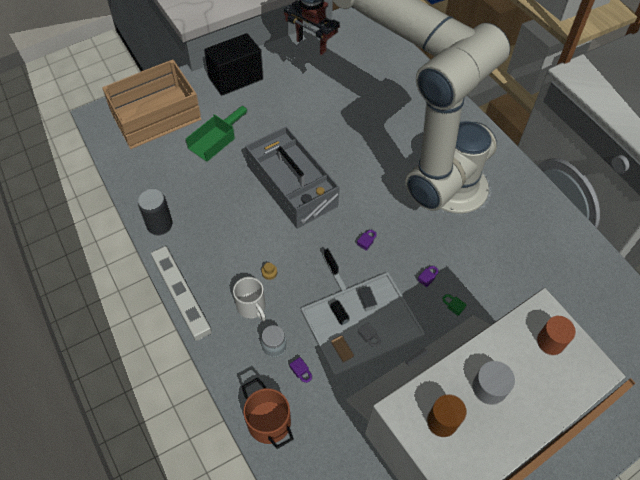

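View pics/top0.png

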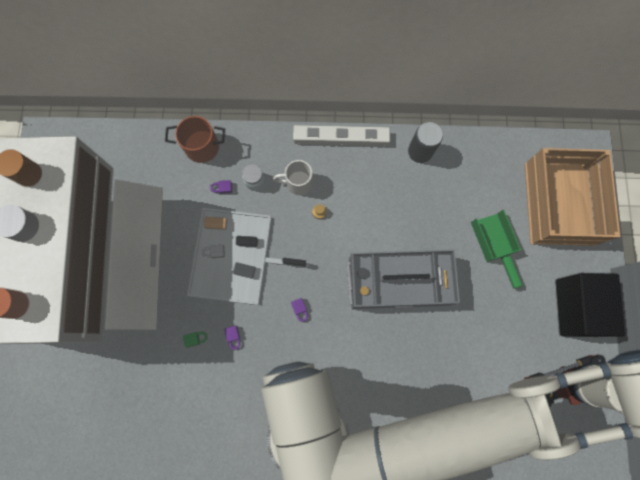

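```bash
python3 - <<'E'
from h import *
p,d=snap('top'); ps,ds=snap('scene')
cv2.imwrite('pics/topz.png',cv2.resize(cv2.cvtColor(p[150:360,170:470],cv2.COLOR_RGB2BGR),None,fx=2.6,fy=2.6,interpolation=cv2.INTER_CUBIC))
cv2.imwrite('pics/scez.png',cv2.resize(cv2.cvtColor(ps[230:390,290:470],cv2.COLOR_RGB2BGR),None,fx=3.7,fy=3.7,interpolation=cv2.INTER_CUBIC))
for cam,D in(('top',d),('scene',ds)):
  for l in ['toolbox','tray_handle','pan','padlock','torch','brush','stone','tin','flap','mug','scoop','fitting','jar']:
    for r in viewer.cut_out(cam,l)[:4]:
        if r['p']<.15: continue
        m=r['pixels']; P,u,v=cloud(cam,D,m)
        if len(P)<5: print(l,'few');continue
        mn,ext,a=cv2.minAreaRect((P[:,:2]*1000).astype(np.float32))
        print(cam,l,round(r['p'],2),'med',np.median(P,0).round(3),'rect',np.round(mn),np.round(ext),round(a),'z',np.percentile(P[:,2],[3,50,97]).round(3),'uv',int(u.mean()),int(v.mean()),len(P))
print(ctrl.observe()['t'])
E
```

```text
top toolbox 0.94 med [ 0.441 -0.258  0.07 ] rect [ 442. -254.] [155. 300.] 4 z [0.059 0.07  0.121] uv 402 278 5995
top toolbox 0.65 med [ 0.648 -0.018  0.02 ] rect [655. -17.] [50. 40.] 2 z [0.004 0.02  0.04 ] uv 318 211 178
top tray_handle 0.89 med [ 0.443 -0.261  0.07 ] rect [ 454. -258.] [172. 292.] 3 z [0.064 0.07  0.121] uv 403 278 5706
top pan 0.76 med [0.497 0.242 0.009] rect [509. 184.] [344. 280.] 85 z [0.002 0.009 0.034] uv 232 257 5860
top padlock 0.83 med [0.277 0.221 0.023] rect [270. 220.] [63. 37.] 18 z [0.008 0.023 0.028] uv 232 335 236
top padlock 0.57 med [0.717 0.272 0.023] rect [722. 283.] [38. 64.] 6 z [0.004 0.023 0.03 ] uv 223 187 202
top padlock 0.52 med [0.358 0.034 0.023] rect [353.  33.] [67. 38.] 23 z [0.001 0.023 0.03 ] uv 298 308 240
top padlock 0.5 med [0.263 0.332 0.023] rect [266. 328.] [37. 64.] 17 z [0.006 0.023 0.028] uv 193 338 231
top brush 0.56 med [0.602 0.288 0.038] rect [604. 290.] [67. 35.] 85 z [0.017 0.038 0.043] uv 215 222 261
top stone 0.62 med [0.474 0.475 0.15 ] rect [516. 517.] [466. 192.] 3 z [0.111 0.15  0.185] uv 134 256 7265
top t
[... 2617 characters left out ...]
 0.092] uv 249 298 1114
scene scoop 0.71 med [ 0.578 -0.563  0.02 ] rect [ 552. -579.] [234. 145.] 21 z [-0.005  0.02   0.053] uv 212 134 1509
scene scoop 0.38 med [ 0.45  -0.252  0.072] rect [ 427. -295.] [205. 382.] 2 z [0.06  0.072 0.118] uv 291 170 4361
scene scoop 0.35 med [0.504 0.648 0.392] rect [345. 594.] [735. 410.] 2 z [0.123 0.392 0.454] uv 489 396 32918
scene fitting 0.56 med [ 0.658 -0.007  0.02 ] rect [654. -12.] [43. 47.] 86 z [-0.    0.02  0.04] uv 269 271 211
scene jar 0.88 med [0.755 0.198 0.066] rect [751. 174.] [97. 67.] 89 z [0.004 0.066 0.075] uv 273 340 674
scene jar 0.47 med [0.748 0.042 0.051] rect [742.  60.] [ 81. 105.] 33 z [0.003 0.051 0.092] uv 249 297 1053
1.5
```

View pics/topz.png

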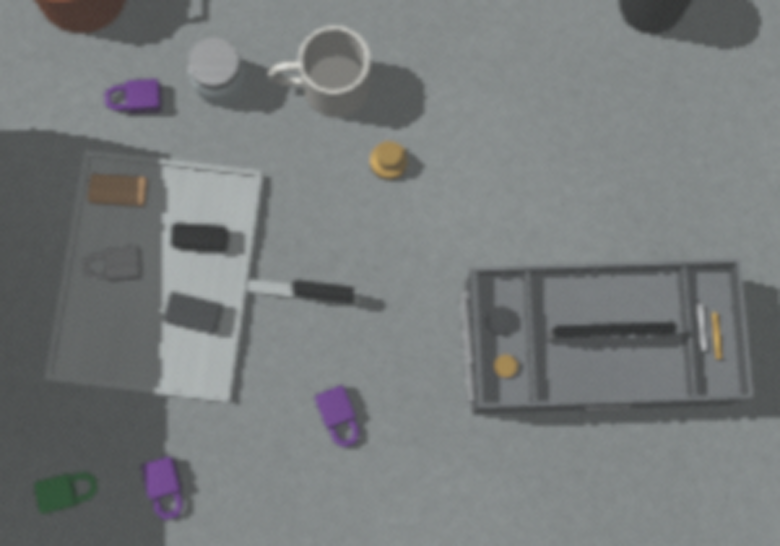

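View pics/scez.png

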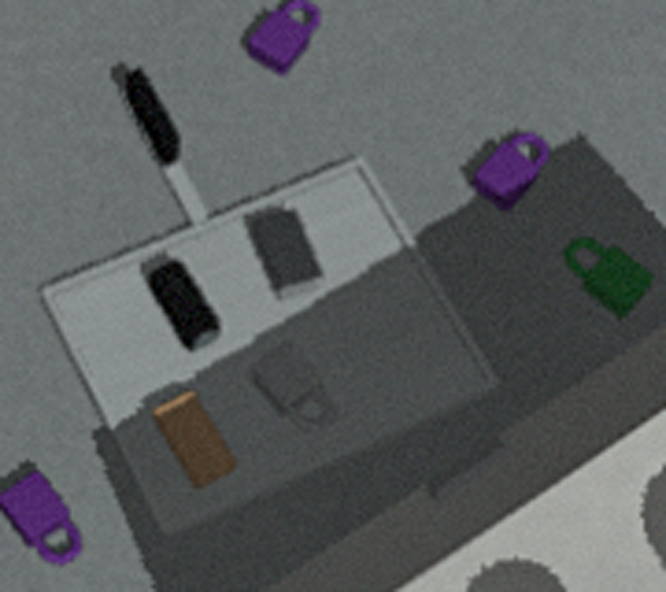

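```bash
cat > m.py <<'E'
from h import *
P1,_,_=cloud('top',np.load('top0d.npy')); P2,_,_=cloud('scene',np.load('scene0d.npy'))
def rect(P):
    c,e,a=cv2.minAreaRect((P[:,:2]*1000).astype(np.float32)); return np.round(c),np.round(e),round(a,1)
for n,P in(('top',P1),('scene',P2)):
    print(n)
    B=P[(abs(P[:,0]-.44)<.13)&(abs(P[:,1]+.258)<.2)]
    r=B[(B[:,2]>.088)&(B[:,2]<.102)]; print('rim',rect(r),len(r))
    r=B[(B[:,2]>.110)]; 
    print('bar',rect(r),r.mean(0),np.percentile(r[:,2],[5,95]))
    d=np.linalg.svd(r[:,:2]-r[:,:2].mean(0))[2][0]; print('bar yaw',np.arctan2(d[1],d[0]))
    Q=P[(abs(P[:,0]-.5)<.2)&(abs(P[:,1]-.24)<.17)&(P[:,2]>.005)&(P[:,2]<.06)]
    g=Q[(Q[:,1]<.15)&(Q[:,1]>0.01)&(abs(Q[:,0]-.5)<.08)&(Q[:,2]>.03)]
    print('handle',rect(g),g.mean(0),g.max(0)); d=np.linalg.svd(g[:,:2]-g[:,:2].mean(0))[2][0]; print('yaw',np.arctan2(d[1],d[0])*57.3)
    b=Q[(Q[:,1]>.125)&(Q[:,2]<.02)&(Q[:,2]>.006)]; print('pan',rect(b))
    f=P[(P[:,1]>.38)&(P[:,1]<.54)&(P[:,2]>.09)&(P[:,2]<.19)&(abs(P[:,0]-.5)<.3)]
    print('flap',rect(f),len(f)); 
    for lo in np.arange(.3,.72,.05):
        s=f[(f[:,0]>lo)&(f[:,0]<lo+.05)]
        if len(s): i=np.argsort(s[:,1])[:8]; print(round(lo,2),s[i].mean(0).round(3), s[:,1].max().round(3))
E
python3 m.py
```

```text
top
rim (array([ 444., -259.]), array([151., 293.]), 3.2) 742
bar (array([ 444., -257.]), array([ 13., 128.]), 3.2) [ 0.44328848 -0.25722855  0.12312752] [0.11711623 0.12736418]
bar yaw -1.5154171505684397
handle (array([493.,  78.]), array([14., 14.]), 3.2) [0.49291205 0.07797464 0.04790074] [0.50039941 0.08568668 0.0533509 ]
yaw -100.60424197371063
pan (array([498., 268.]), array([397., 284.]), 0.4)
flap (array([485., 475.]), array([401., 110.]), 2.5) 7272
0.3 [0.318 0.414 0.111] 0.523
0.35 [0.363 0.416 0.111] 0.523
0.4 [0.417 0.418 0.11 ] 0.526
0.45 [0.468 0.421 0.111] 0.529
0.5 [0.522 0.423 0.111] 0.53
0.55 [0.568 0.426 0.112] 0.531
0.6 [0.614 0.428 0.111] 0.535
0.65 [0.665 0.43  0.111] 0.536
scene
rim (array([ 447., -256.]), array([156., 303.]), 3.2) 750
bar (array([ 449., -252.]), array([ 16., 136.]), 2.8) [ 0.4490532  -0.25078529  0.12033395] [0.11138626 0.12729558]
bar yaw 1.6238507760304495
handle (array([498.,  82.]), array([22., 15.]), 78.4) [0.49916858 0.08325082 0.04546068] [0.50646535 0.09278375 0.05959286]
yaw 86.02028836055796
pan (array([500., 266.]), array([400., 282.]), 0.2)
flap (array([488., 458.]), array([402.,  82.]), 5.2) 3072
0.3 [0.33  0.418 0.109] 0.472
0.35 [0.374 0.419 0.11 ] 0.476
0.4 [0.416 0.421 0.11 ] 0.479
0.45 [0.47  0.427 0.12 ] 0.48
0.5 [0.528 0.427 0.109] 0.483
0.55 [0.573 0.428 0.106] 0.485
0.6 [0.619 0.431 0.107] 0.488
0.65 [0.665 0.434 0.108] 0.516
```

Request:
servo_tool([
  [[28, 35, -4], 0.144],
  [[28, 35, -4], 0.144],
  [[28, 35, -4], 0.144],
  [[28, 35, -4], 0.144],
  [[28, 35, -4], 0.144],
  [[28, 35, -4], 0.144],
  [[28, 35, -4], 0.144],
  [[28, 35, -4], 0.144],
  [[28, 35, -4], 0.144],
  [[0, 0, 0], 0],
  [[0, 0, 0], 0],
], gripper=0, newtons=40)

```text
t: 2.6
position: [0.4454, -0.2525, 0.1866]
ee_rot: [[0.999, 0.054, -0.0], [0.054, -0.999, -0.0], [-0.0, 0.0, -1.0]]
contact_force: [0.8, -1.0, 0.7]
width: 0.0879
```

```bash
python3 - <<'E'
from h import *
c=[[271.2,216.2],[260.4,304.6],[202.7,208.5],[188.5,296]]
W=ray('top',c,.014);print(W.round(3), W.mean(0)); print(ray('top',[[294,262]],.05))
E
```

```text
[[0.633 0.126 0.014]
 [0.366 0.146 0.014]
 [0.652 0.335 0.014]
 [0.386 0.358 0.014]] [0.50933332 0.24134649 0.014     ]
[[0.48814194 0.05052936 0.05      ]]
```

Request:
servo_tool([
  [[0, -1, -30], 0],
  [[0, 0, -30], 0],
  [[0, 0, -29], 0],
  [[0, 0, 0], 0],
  [[0, 0, 0], 0],
])

```text
t: 3.1
position: [0.4444, -0.2551, 0.0982]
ee_rot: [[0.999, 0.05, -0.0], [0.05, -0.999, -0.0], [-0.0, 0.0, -1.0]]
contact_force: [-0.5, -0.3, 0.5]
width: 0.0877
```

Request:
servo_tool([
  [[0, 0, 0], 0],
  [[0, 0, 0], 0],
  [[0, 0, 0], 0],
  [[0, 0, 0], 0],
  [[0, 0, 0], 0],
  [[0, 0, 0], 0],
  [[0, 0, 0], 0],
  [[0, 0, 0], 0],
], gripper=1)

```text
t: 3.9
position: [0.4452, -0.254, 0.0975]
ee_rot: [[0.999, 0.053, -0.0], [0.053, -0.999, 0.0], [-0.0, -0.0, -1.0]]
contact_force: [0.1, 0.3, -0.1]
width: 0.0271
```

Request:
servo_tool([
  [[0, 0, 0], 0],
  [[0, 0, 0], 0],
  [[0, 0, 0], 0],
])

```text
t: 4.2
position: [0.4448, -0.2541, 0.0976]
ee_rot: [[0.999, 0.053, -0.001], [0.053, -0.999, 0.0], [-0.001, -0.0, -1.0]]
contact_force: [-1.4, -0.1, 0.3]
width: 0.0118
```

```bash
python3 - <<'E'
import numpy as np
a=.5236;n=24
q=np.linspace(0,2.094+.03,n+1)
x=90*(np.cos(a)-np.cos(a+q));z=90*(np.sin(a+q)-np.sin(a))
d=np.c_[np.diff(x)*.9985,np.diff(x)*.054,np.diff(z)].round(1)
print(d.tolist(),d.sum(0))
E
```

```text
[[4.3, 0.2, 6.7], [4.9, 0.3, 6.3], [5.4, 0.3, 5.9], [5.9, 0.3, 5.4], [6.3, 0.3, 4.8], [6.7, 0.4, 4.2], [7.1, 0.4, 3.6], [7.4, 0.4, 3.0], [7.6, 0.4, 2.3], [7.8, 0.4, 1.6], [7.9, 0.4, 0.9], [7.9, 0.4, 0.2], [7.9, 0.4, -0.5], [7.9, 0.4, -1.2], [7.7, 0.4, -1.9], [7.5, 0.4, -2.5], [7.3, 0.4, -3.2], [7.0, 0.4, -3.8], [6.6, 0.4, -4.4], [6.2, 0.3, -5.0], [5.7, 0.3, -5.5], [5.2, 0.3, -6.0], [4.7, 0.3, -6.4], [4.1, 0.2, -6.8]] [157.    8.4  -2.3]
```

Gripped the bar (11.8 mm). Swing along the arc.

Request:
servo_tool([
  [[4.3, 0.2, 6.7], 0],
  [[4.9, 0.3, 6.3], 0],
  [[5.4, 0.3, 5.9], 0],
  [[5.9, 0.3, 5.4], 0],
  [[6.3, 0.3, 4.8], 0],
  [[6.7, 0.4, 4.2], 0],
  [[7.1, 0.4, 3.6], 0],
  [[7.4, 0.4, 3.0], 0],
  [[7.6, 0.4, 2.3], 0],
  [[7.8, 0.4, 1.6], 0],
  [[7.9, 0.4, 0.9], 0],
  [[7.9, 0.4, 0.2], 0],
])

```text
t: 5.4
position: [0.5239, -0.2496, 0.1426]
ee_rot: [[0.999, 0.053, -0.002], [0.053, -0.999, 0.001], [-0.002, -0.001, -1.0]]
contact_force: [-5.0, 0.2, -0.7]
width: 0.0119
```

Request:
servo_tool([
  [[7.9, 0.4, -0.5], 0],
  [[7.9, 0.4, -1.2], 0],
  [[7.7, 0.4, -1.9], 0],
  [[7.5, 0.4, -2.5], 0],
  [[7.3, 0.4, -3.2], 0],
  [[7.0, 0.4, -3.8], 0],
  [[6.6, 0.4, -4.4], 0],
  [[6.2, 0.3, -5.0], 0],
  [[5.7, 0.3, -5.5], 0],
  [[5.2, 0.3, -6.0], 0],
  [[4.7, 0.3, -6.4], 0],
  [[4.1, 0.2, -6.8], 0],
  [[0, 0, 0], 0],
  [[0, 0, 0], 0],
  [[0, 0, 0], 0],
])

```text
t: 6.9
position: [0.6005, -0.2459, 0.0943]
ee_rot: [[0.999, 0.052, -0.005], [0.052, -0.999, 0.0], [-0.005, -0.001, -1.0]]
contact_force: [-10.4, 1.8, 1.2]
width: 0.0116
```

Request:
servo_tool([
  [[0, 0, 0], 0],
  [[0, 0, 0], 0],
  [[0, 0, 0], 0],
  [[0, 0, 0], 0],
  [[0, 0, 0], 0],
  [[0, 0, 0], 0],
], gripper=0)

```text
t: 7.5
position: [0.6024, -0.2457, 0.0954]
ee_rot: [[0.999, 0.053, 0.0], [0.053, -0.999, -0.0], [0.0, 0.0, -1.0]]
contact_force: [-0.5, 0.0, 0.4]
width: 0.0562
```

Request:
servo_tool([
  [[0, 0, 25], 0],
  [[0, 0, 45], 0],
  [[-10, 45, 25], 0],
  [[-10, 50, 0], 0],
  [[-10, 50, 0], 0],
  [[0, 50, 0], 0],
  [[0, 0, 0], 0],
  [[0, 0, 0], 0],
])

```text
t: 8.3
position: [0.5731, -0.0538, 0.1895]
ee_rot: [[0.998, 0.055, 0.001], [0.055, -0.998, -0.001], [0.001, 0.001, -1.0]]
contact_force: [0.3, -0.7, -1.0]
width: 0.0879
```

```bash
python3 - <<'E'
from h import *
p,d=snap('top','top1'); snap('scene','scene1')
P,_,_=cloud('top',d)
B=P[(abs(P[:,0]-.5)<.25)&(abs(P[:,1]+.25)<.18)&(P[:,2]>.108)&(P[:,2]<.13)]
print(B.mean(0),len(B)); print(ctrl.observe()['t'],ctrl.observe()['qpos'])
E
```

```text
[ 0.59822863 -0.24749553  0.12227881] 226
8.4 [-1.55516824e-01  2.15270843e-02  1.36204368e+00 -5.49187226e-04
  1.75791880e+00 -2.07888283e-01]
```

View pics/top1.png

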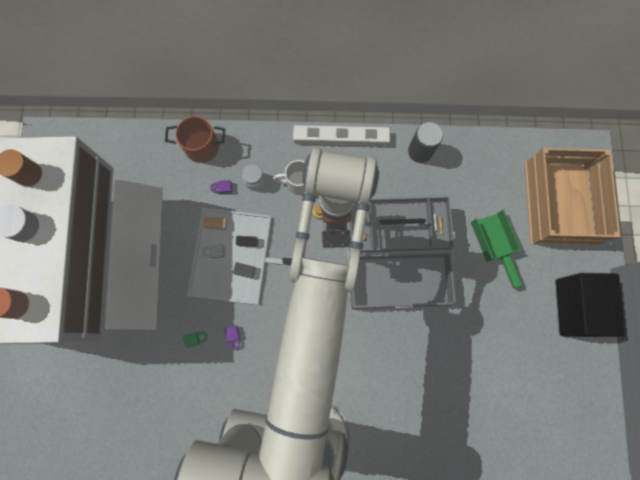

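View pics/scene1.png

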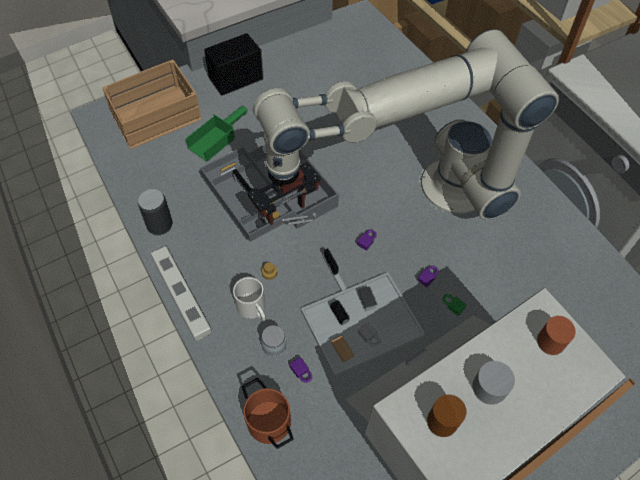

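```bash
cat > items.py <<'E'
from h import *
G={'torch':(.555,.203),'tin':(.467,.202),'padlock':(.522,.29),'brush':(.605,.289)}
def meas(cam,d,G=G,zlo=.020,R=.05):
    P,_,_=cloud(cam,d)
    for k,(x,y) in G.items():
        r=P[(np.hypot(P[:,0]-x,P[:,1]-y)<R)&(P[:,2]>zlo)&(P[:,2]<.06)]
        if len(r)<15: print(cam,k,'none',len(r)); continue
        c,e,a=cv2.minAreaRect((r[:,:2]*1000).astype(np.float32))
        v=np.linalg.svd(r[:,:2]-r[:,:2].mean(0))[2][0]
        print(cam,k,np.round(c),np.round(e),round(a),'mean',(r.mean(0)*1000).round(),'long-axis deg from +y',round(np.degrees(np.arctan2(-v[0],v[1])+np.pi/2)%180-90,1),len(r))
if __name__=='__main__':
    meas('top',np.load('top0d.npy')); meas('scene',np.load('scene0d.npy'))
E
python3 items.py
```

```text
top torch [552. 198.] [66. 28.] 86 mean [551. 197.  35.] long-axis deg from +y -2.6 217
top tin [465. 199.] [61. 35.] 78 mean [464. 199.  33.] long-axis deg from +y -14.0 249
top padlock [519. 293.] [37. 67.] 4 mean [518. 286.  30.] long-axis deg from +y 5.6 223
top brush [604. 289.] [66. 35.] 87 mean [603. 289.  38.] long-axis deg from +y -1.8 254
scene torch [556. 200.] [66. 30.] 89 mean [557. 203.  33.] long-axis deg from +y -0.8 253
scene tin [466. 195.] [75. 37.] 81 mean [469. 204.  31.] long-axis deg from +y -12.6 269
scene padlock [524. 297.] [39. 67.] 1 mean [524. 292.  29.] long-axis deg from +y 6.2 252
scene brush [616. 290.] [82. 69.] 69 mean [608. 297.  37.] long-axis deg from +y -3.9 337
```

Request:
servo_tool([
  [[-4, 50, 0], -0.05],
  [[-4, 50, 0], -0.05],
  [[-4, 50, 0], 0],
  [[-4, 50, 0], 0],
  [[-3, 50, -20], 0],
  [[0, 5, -45], 0],
  [[0, 0, -35], 0],
  [[0, 0, 0], 0],
])

```text
t: 9.2
position: [0.5516, 0.194, 0.0837]
ee_rot: [[0.999, -0.048, -0.011], [-0.048, -0.999, -0.004], [-0.011, 0.004, -1.0]]
contact_force: [-0.4, -0.8, -0.8]
width: 0.0879
```

```bash
python3 - <<'E'
from h import *
p,d=snap('scene'); 
cv2.imwrite('pics/s2.png',cv2.resize(cv2.cvtColor(p[200:400,280:480],cv2.COLOR_RGB2BGR),None,fx=3,fy=3))
E
```

```text
(no output)
```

View pics/s2.png

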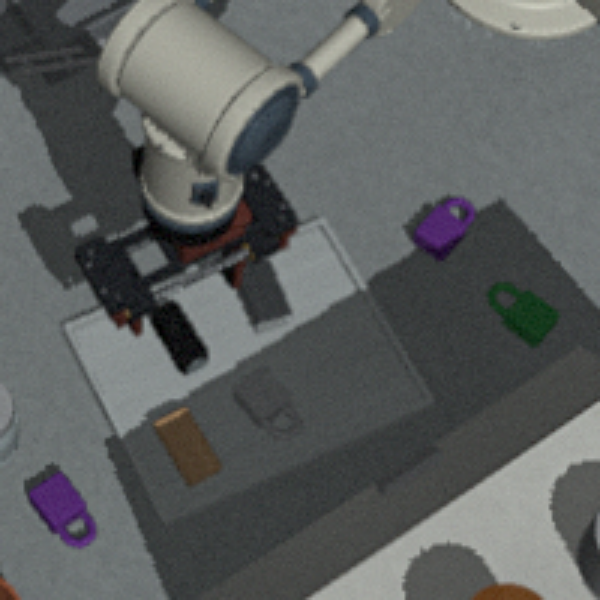

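Request:
servo_tool([
  [[0, 0, 0], 0],
  [[0, 0, 0], 0],
  [[0, 0, 0], 0],
], gripper=0.35)

```text
t: 9.55
position: [0.5557, 0.1958, 0.0933]
ee_rot: [[0.999, -0.048, 0.004], [-0.048, -0.999, 0.001], [0.004, -0.001, -1.0]]
contact_force: [0.9, 0.0, -0.7]
width: 0.067
```

Request:
servo_tool([
  [[-2, 5, -30], 0],
  [[0, 0, -30], 0],
  [[0, 0, -22], 0],
  [[0, 0, 0], 0],
  [[0, 0, 0], 0],
])

```text
t: 10.05
position: [0.553, 0.2011, 0.0099]
ee_rot: [[0.999, -0.047, 0.002], [-0.047, -0.999, 0.001], [0.002, -0.001, -1.0]]
contact_force: [0.4, -0.2, 0.3]
width: 0.0572
```

Request:
servo_tool([
  [[0, 0, 0], 0],
  [[0, 0, 0], 0],
  [[0, 0, 0], 0],
  [[0, 0, 0], 0],
  [[0, 0, 0], 0],
  [[0, 0, 0], 0],
  [[0, 0, 0], 0],
], gripper=1)

```text
t: 10.75
position: [0.5524, 0.201, 0.0087]
ee_rot: [[0.999, -0.047, 0.0], [-0.047, -0.999, 0.0], [0.0, -0.0, -1.0]]
contact_force: [0.5, -0.7, 0.5]
width: 0.0279
```

Request:
servo_tool([
  [[0, 0, 40], 0],
  [[0, 0, 40], 0],
  [[0, -10, 40], 0],
  [[-9, -45, 0], -0.14],
  [[-9, -45, 0], -0.14],
  [[-9, -45, 0], -0.14],
  [[-9, -45, 0], -0.14],
  [[-9, -45, 0], -0.14],
  [[-9, -45, 0], -0.14],
  [[-9, -45, 0], -0.14],
  [[-9, -45, 0], -0.14],
  [[-9, -45, 0], -0.14],
  [[-9, -45, 0], -0.14],
  [[-9, -45, 0], -0.07],
  [[-3, -45, 0], 0],
  [[0, 0, 0], 0],
  [[0, 0, 0], 0],
])

```text
t: 12.45
position: [0.4497, -0.3493, 0.1277]
ee_rot: [[0.052, -0.999, -0.001], [-0.999, -0.052, 0.002], [-0.002, 0.001, -1.0]]
contact_force: [-0.0, 0.4, -1.4]
width: 0.0277
```

Request:
servo_tool([
  [[-3, 0, -35], 0],
  [[0, 0, -35], 0],
  [[0, 0, -30], 0],
  [[0, 0, -14], 0],
  [[0, 0, -5], 0],
  [[0, 0, 0], 0],
])

```text
t: 13.05
position: [0.4477, -0.3484, 0.0101]
ee_rot: [[0.055, -0.999, 0.0], [-0.999, -0.055, -0.0], [0.0, -0.0, -1.0]]
contact_force: [0.3, -0.5, -0.3]
width: 0.0275
```

Request:
servo_tool([
  [[0, 0, 0], 0],
  [[0, 0, 0], 0],
  [[0, 0, 0], 0],
  [[0, 0, 0], 0],
], gripper=0.45)

```text
t: 13.45
position: [0.4477, -0.3494, 0.0106]
ee_rot: [[0.054, -0.999, 0.001], [-0.999, -0.054, -0.001], [0.001, -0.001, -1.0]]
contact_force: [0.3, 0.4, -0.2]
width: 0.048
```

Request:
servo_tool([
  [[0, 0, 40], 0],
  [[0, 0, 40], 0],
  [[0, 10, 40], 0.1],
  [[2, 45, 0], 0.14],
  [[2, 45, 0], 0.14],
  [[2, 45, 0], 0.14],
  [[2, 45, 0], 0.14],
])

```text
t: 14.15
position: [0.4552, -0.1575, 0.1301]
ee_rot: [[0.658, -0.753, 0.001], [-0.753, -0.658, -0.0], [0.001, -0.001, -1.0]]
contact_force: [0.6, 0.8, 0.7]
width: 0.0482
```

```bash
cat > chk.py <<'E'
import sys
from items import *
p,d=snap('scene','chk'+sys.argv[1]); pt,dt=snap('top','chkt'+sys.argv[1])
o=ctrl.observe();print(o['t'],o['position'].round(4))
meas('scene',d);meas('top',dt)
cv2.imwrite(f'pics/chk{sys.argv[1]}.png',cv2.resize(cv2.cvtColor(p[110:380,170:470],cv2.COLOR_RGB2BGR),None,fx=2,fy=2))
E
python3 chk.py a
```

```text
14.25 [ 0.4557 -0.1548  0.1304]
scene torch none 2
scene tin [468. 202.] [62. 36.] 77 mean [469. 204.  31.] long-axis deg from +y -11.7 273
scene padlock [523. 298.] [67. 37.] 89 mean [524. 293.  29.] long-axis deg from +y 1.8 252
scene brush [606. 294.] [69. 35.] 87 mean [608. 296.  37.] long-axis deg from +y -3.0 334
top torch none 0
top tin [465. 199.] [61. 35.] 77 mean [464. 198.  33.] long-axis deg from +y -14.7 253
top padlock [518. 293.] [37. 65.] 6 mean [518. 287.  30.] long-axis deg from +y 3.9 224
top brush [601. 292.] [65. 74.] 42 mean [603. 289.  38.] long-axis deg from +y -1.5 258
```

View pics/chka.png

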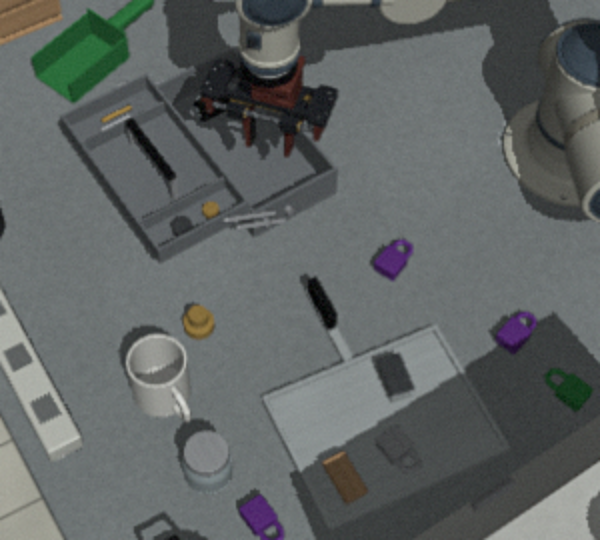

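Request:
servo_tool([
  [[2, 45, 0], 0.14],
  [[2, 45, 0], 0.14],
  [[2, 45, 0], 0.14],
  [[2, 45, 0], 0.14],
  [[2, 45, 0], 0.06],
  [[1, 45, 0], 0],
  [[0, 45, 0], 0],
  [[0, 42, 0], 0],
  [[0, 0, -35], 0],
  [[0, 0, -35], 0],
  [[0, 0, -35], 0],
  [[0, 0, -15], 0],
  [[0, 0, 0], 0],
  [[0, 0, 0], 0],
], gripper=0.3)

```text
t: 15.65
position: [0.4672, 0.1976, 0.0105]
ee_rot: [[0.972, -0.236, 0.001], [-0.236, -0.972, 0.0], [0.001, -0.0, -1.0]]
contact_force: [0.4, 1.1, -0.1]
width: 0.0612
```

Request:
servo_tool([
  [[0, 0, 0], 0],
  [[0, 0, 0], 0],
  [[0, 0, 0], 0],
  [[0, 0, 0], 0],
  [[0, 0, 0], 0],
  [[0, 0, 0], 0],
  [[0, 0, 0], 0],
], gripper=1)

```text
t: 16.35
position: [0.4663, 0.198, 0.0098]
ee_rot: [[0.972, -0.235, 0.0], [-0.235, -0.972, -0.0], [0.0, -0.0, -1.0]]
contact_force: [-0.4, -0.7, 1.5]
width: 0.0345
```

Request:
servo_tool([
  [[0, 0, 40], 0],
  [[0, 0, 40], 0],
  [[0, 0, 40], 0],
  [[-2, -44, 0], -0.128],
  [[-2, -44, 0], -0.128],
  [[-2, -44, 0], -0.128],
  [[-2, -44, 0], -0.128],
  [[-2, -44, 0], -0.128],
  [[-2, -44, 0], -0.128],
  [[-2, -44, 0], -0.128],
  [[-2, -44, 0], -0.128],
  [[-2, -44, 0], -0.128],
  [[-2, -44, 0], -0.128],
  [[-2, -45, 0], 0],
  [[0, 0, 0], 0],
  [[0, 0, 0], 0],
])

```text
t: 17.95
position: [0.4438, -0.2874, 0.1287]
ee_rot: [[0.052, -0.999, -0.001], [-0.999, -0.052, 0.001], [-0.002, 0.001, -1.0]]
contact_force: [1.1, 1.2, -1.3]
width: 0.0347
```

Request:
servo_tool([
  [[0, 0, -35], 0],
  [[0, 0, -35], 0],
  [[0, 0, -30], 0],
  [[0, 0, -14], 0],
  [[0, 0, -6], 0],
  [[0, 0, 0], 0],
])

```text
t: 18.55
position: [0.4446, -0.2864, 0.0098]
ee_rot: [[0.055, -0.998, -0.0], [-0.998, -0.055, 0.0], [-0.0, 0.0, -1.0]]
contact_force: [0.2, -0.2, -1.8]
width: 0.0344
```

Request:
servo_tool([
  [[0, 0, 0], 0],
  [[0, 0, 0], 0],
  [[0, 0, 0], 0],
  [[0, 0, 0], 0],
], gripper=0.42)

```text
t: 18.95
position: [0.4447, -0.2874, 0.0106]
ee_rot: [[0.054, -0.999, 0.001], [-0.999, -0.054, -0.001], [0.001, -0.001, -1.0]]
contact_force: [0.6, 0.6, -0.1]
width: 0.0506
```

Next the padlock.

Request:
servo_tool([
  [[0, 0, 40], 0],
  [[0, 0, 40], 0],
  [[0, 10, 40], 0.1],
  [[5, 45, 0], 0.14],
  [[5, 45, 0], 0.14],
  [[5, 45, 0], 0.14],
])

```text
t: 19.55
position: [0.4595, -0.1409, 0.1305]
ee_rot: [[0.546, -0.837, 0.002], [-0.837, -0.546, -0.0], [0.001, -0.001, -1.0]]
contact_force: [0.8, -0.2, 0.1]
width: 0.051
```

```bash
python3 chk.py b
```

```text
19.65 [ 0.46   -0.1378  0.1304]
scene torch none 0
scene tin none 1
scene padlock [523. 297.] [39. 66.] 4 mean [524. 293.  29.] long-axis deg from +y 5.7 256
scene brush [606. 296.] [67. 37.] 86 mean [608. 296.  37.] long-axis deg from +y -3.4 334
top torch none 0
top tin none 0
top padlock [519. 293.] [35. 66.] 5 mean [519. 287.  30.] long-axis deg from +y 4.7 227
top brush [618. 296.] [81. 62.] 87 mean [603. 289.  38.] long-axis deg from +y -1.0 258
```

View pics/chkb.png

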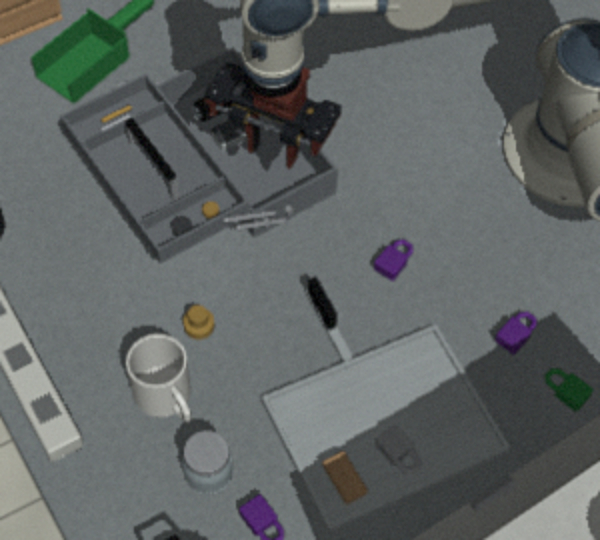

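Request:
servo_tool([
  [[7, 47, 0], 0.1355],
  [[7, 47, 0], 0.1355],
  [[7, 47, 0], 0.1355],
  [[7, 47, 0], 0.1355],
  [[7, 47, 0], 0.1355],
  [[7, 47, 0], 0.1355],
  [[7, 47, 0], 0.1355],
  [[7, 47, 0], 0.1355],
  [[7, 47, 0], 0],
  [[0, 0, -35], 0],
  [[0, 0, -35], 0],
  [[0, 0, -35], 0],
  [[0, 0, -15], 0],
  [[0, 0, 0], 0],
  [[0, 0, 0], 0],
], gripper=0.3)

```text
t: 21.15
position: [0.5232, 0.2806, 0.0104]
ee_rot: [[0.996, 0.085, 0.001], [0.085, -0.996, 0.0], [0.001, -0.0, -1.0]]
contact_force: [0.2, 0.7, -0.2]
width: 0.0611
```

Request:
servo_tool([
  [[0, 0, 0], 0],
  [[0, 0, 0], 0],
  [[0, 0, 0], 0],
  [[0, 0, 0], 0],
  [[0, 0, 0], 0],
  [[0, 0, 0], 0],
], gripper=1)

```text
t: 21.75
position: [0.5223, 0.281, 0.0098]
ee_rot: [[0.996, 0.087, -0.0], [0.087, -0.996, -0.0], [-0.0, 0.0, -1.0]]
contact_force: [-0.1, -0.8, 1.9]
width: 0.0356
```

Request:
servo_tool([
  [[0, 0, 40], 0],
  [[0, 0, 40], 0],
  [[0, 0, 40], 0],
  [[-8.4, -46, 0], -0.146],
  [[-8.4, -46, 0], -0.146],
  [[-8.4, -46, 0], -0.146],
  [[-8.4, -46, 0], -0.146],
  [[-8.4, -46, 0], -0.146],
  [[-8.4, -46, 0], -0.146],
  [[-8.4, -46, 0], -0.146],
  [[-8.4, -46, 0], -0.146],
  [[-8.4, -46, 0], -0.146],
  [[-8.4, -46, 0], -0.146],
  [[-8.4, -46, 0], -0.146],
  [[0, 0, 0], 0],
  [[0, 0, 0], 0],
])

```text
t: 23.35
position: [0.4292, -0.2256, 0.1288]
ee_rot: [[0.05, -0.999, -0.001], [-0.999, -0.05, 0.001], [-0.001, 0.001, -1.0]]
contact_force: [0.4, 0.9, -1.5]
width: 0.0361
```

Request:
servo_tool([
  [[0, 0, -35], 0],
  [[0, 0, -35], 0],
  [[0, 0, -30], 0],
  [[0, 0, -14], 0],
  [[0, 0, -6], 0],
  [[0, 0, 0], 0],
])

```text
t: 23.95
position: [0.4302, -0.2243, 0.0097]
ee_rot: [[0.053, -0.999, -0.0], [-0.999, -0.053, 0.0], [-0.0, 0.0, -1.0]]
contact_force: [-0.2, -0.1, -1.6]
width: 0.0356
```

Request:
servo_tool([
  [[0, 0, 0], 0],
  [[0, 0, 0], 0],
  [[0, 0, 0], 0],
  [[0, 0, 0], 0],
], gripper=0.42)

```text
t: 24.35
position: [0.4305, -0.2254, 0.0107]
ee_rot: [[0.052, -0.999, 0.002], [-0.999, -0.052, -0.001], [0.001, -0.002, -1.0]]
contact_force: [0.3, 0.4, 0.0]
width: 0.0508
```

Request:
servo_tool([
  [[0, 0, 40], 0],
  [[0, 0, 40], 0],
  [[0, 0, 40], 0.1],
  [[10, 45, 0], 0.14],
  [[10, 45, 0], 0.14],
])

```text
t: 24.85
position: [0.4508, -0.1353, 0.1321]
ee_rot: [[0.42, -0.907, 0.004], [-0.907, -0.42, -0.002], [0.003, -0.003, -1.0]]
contact_force: [0.7, 1.0, -0.5]
width: 0.051
```

```bash
python3 chk.py c
```

```text
24.95 [ 0.451  -0.1311  0.1307]
scene torch none 0
scene tin none 1
scene padlock none 0
scene brush [620. 295.] [68. 62.] 89 mean [608. 297.  37.] long-axis deg from +y -3.1 334
top torch none 0
top tin none 0
top padlock none 0
top brush [604. 296.] [79. 36.] 89 mean [603. 289.  38.] long-axis deg from +y -2.5 257
```

View pics/chkc.png

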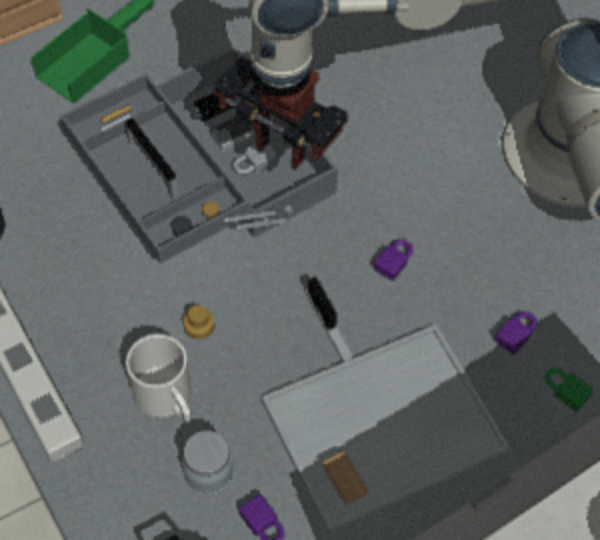

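Request:
servo_tool([
  [[15.4, 42.6, 0], 0.109],
  [[15.4, 42.6, 0], 0.109],
  [[15.4, 42.6, 0], 0.109],
  [[15.4, 42.6, 0], 0.109],
  [[15.4, 42.6, 0], 0.109],
  [[15.4, 42.6, 0], 0.109],
  [[15.4, 42.6, 0], 0.109],
  [[15.4, 42.6, 0], 0.109],
  [[15.4, 42.6, 0], 0.109],
  [[15.4, 42.6, 0], 0.109],
  [[0, 0, -35], 0],
  [[0, 0, -35], 0],
  [[0, 0, -35], 0],
  [[0, 0, -12], 0],
  [[0, 0, 0], 0],
  [[0, 0, 0], 0],
], gripper=0.3)

```text
t: 26.55
position: [0.6047, 0.2907, 0.0137]
ee_rot: [[0.999, -0.05, 0.001], [-0.05, -0.999, 0.0], [0.001, -0.0, -1.0]]
contact_force: [0.2, -0.4, -0.1]
width: 0.0618
```

Request:
servo_tool([
  [[0, 0, 0], 0],
  [[0, 0, 0], 0],
  [[0, 0, 0], 0],
  [[0, 0, 0], 0],
  [[0, 0, 0], 0],
  [[0, 0, 0], 0],
], gripper=1)

```text
t: 27.15
position: [0.6041, 0.2911, 0.013]
ee_rot: [[0.999, -0.049, 0.001], [-0.049, -0.999, 0.0], [0.001, -0.0, -1.0]]
contact_force: [-0.8, -0.5, 1.7]
width: 0.0337
```

Request:
servo_tool([
  [[0, 0, 40], 0],
  [[0, 0, 40], 0],
  [[0, 0, 40], 0],
  [[-16.6, -45.5, 0], -0.147],
  [[-16.6, -45.5, 0], -0.147],
  [[-16.6, -45.5, 0], -0.147],
  [[-16.6, -45.5, 0], -0.147],
  [[-16.6, -45.5, 0], -0.147],
  [[-16.6, -45.5, 0], -0.147],
  [[-16.6, -45.5, 0], -0.147],
  [[-16.6, -45.5, 0], -0.147],
  [[-16.6, -45.5, 0], -0.147],
  [[-16.6, -45.5, 0], -0.147],
  [[0, 0, 0], 0],
  [[0, 0, 0], 0],
])

```text
t: 28.65
position: [0.4374, -0.1646, 0.1324]
ee_rot: [[0.05, -0.999, -0.0], [-0.999, -0.05, 0.001], [-0.001, 0.0, -1.0]]
contact_force: [-0.3, -0.4, -1.0]
width: 0.0338
```

Request:
servo_tool([
  [[0, 0, -35], 0],
  [[0, 0, -35], 0],
  [[0, 0, -30], 0],
  [[0, 0, -14], 0],
  [[0, 0, -6], 0],
  [[0, 0, 0], 0],
])

```text
t: 29.25
position: [0.4383, -0.1633, 0.0128]
ee_rot: [[0.053, -0.999, -0.0], [-0.999, -0.053, 0.0], [-0.0, 0.0, -1.0]]
contact_force: [0.1, -0.2, -0.3]
width: 0.0341
```

Request:
servo_tool([
  [[0, 0, 0], 0],
  [[0, 0, 0], 0],
  [[0, 0, 0], 0],
  [[0, 0, 0], 0],
], gripper=0.42)

```text
t: 29.65
position: [0.4384, -0.1643, 0.0135]
ee_rot: [[0.052, -0.999, 0.001], [-0.999, -0.052, -0.001], [0.001, -0.001, -1.0]]
contact_force: [-0.0, 0.2, 0.6]
width: 0.0511
```

Request:
servo_tool([
  [[0, 0, 40], 0],
  [[0, 0, 40], 0],
  [[0, 0, 40], 0],
  [[-20, 50, 20], 0.14],
  [[-20, 50, 0], 0.14],
  [[-20, 50, 0], 0.14],
  [[0, 50, 0], 0.14],
])

```text
t: 30.35
position: [0.3822, 0.0233, 0.151]
ee_rot: [[0.577, -0.817, 0.002], [-0.817, -0.577, -0.0], [0.002, -0.002, -1.0]]
contact_force: [1.0, -0.3, -0.4]
width: 0.0509
```

```bash
python3 chk.py d; python3 - <<'E'
from h import *
p=cv2.imread('pics/chktd.png'); cv2.imwrite('pics/z.png',cv2.resize(p[160:340,180:480],None,fx=2.6,fy=2.6,interpolation=cv2.INTER_CUBIC))
E
```

```text
30.45 [0.3828 0.0276 0.1508]
scene torch none 0
scene tin none 1
scene padlock none 0
scene brush none 3
top torch none 0
top tin none 0
top padlock none 0
top brush none 1
```

View pics/chkd.png

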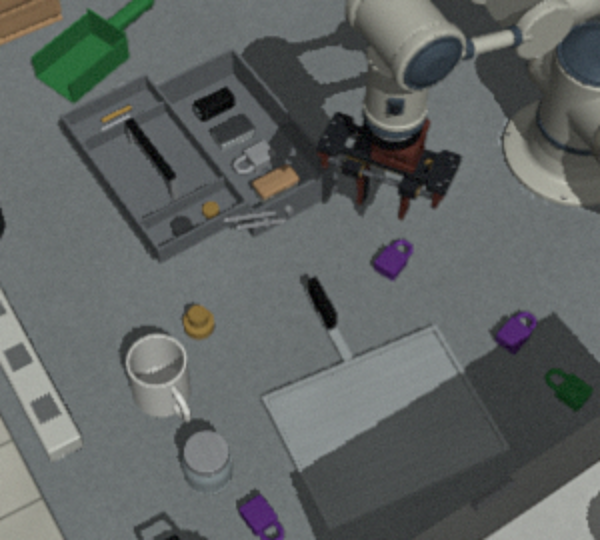

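View pics/z.png

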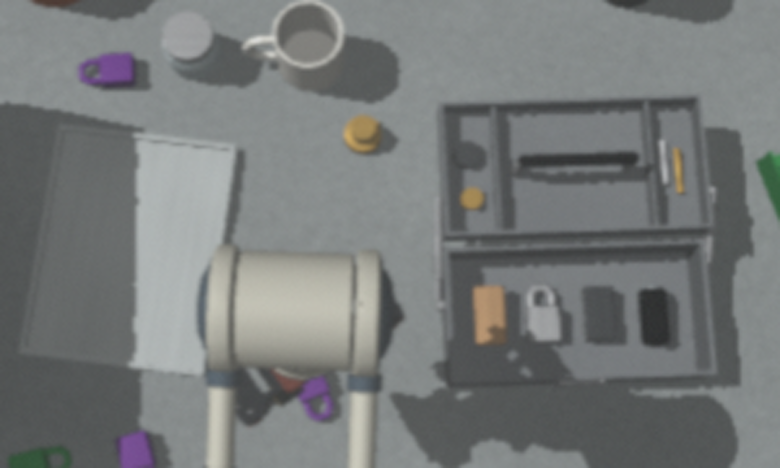

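Request:
servo_tool([
  [[27.4, -34, 3], 0.126],
  [[27.4, -34, 3], 0.126],
  [[27.4, -34, 3], 0.126],
  [[27.4, -34, 3], 0.126],
  [[27.4, -34, 3], 0.126],
  [[27.4, -34, 3], 0.126],
  [[27.4, -34, 0], 0.126],
  [[27.4, -34, 0], 0.126],
  [[0, 0, 0], 0],
  [[0, 0, 0], 0],
], gripper=0.2)

```text
t: 31.45
position: [0.602, -0.251, 0.1662]
ee_rot: [[0.999, 0.045, -0.003], [0.045, -0.999, 0.001], [-0.003, -0.002, -1.0]]
contact_force: [0.0, 0.3, -0.0]
width: 0.0704
```

Request:
servo_tool([
  [[0, 4, -35], 0.005],
  [[0, 0, -35], 0],
  [[0, 0, 0], 0],
  [[0, 0, 0], 0],
])

```text
t: 31.85
position: [0.6019, -0.2449, 0.0992]
ee_rot: [[0.999, 0.054, 0.0], [0.054, -0.999, 0.0], [0.0, -0.0, -1.0]]
contact_force: [0.9, 0.1, -0.5]
width: 0.0701
```

Request:
servo_tool([
  [[0, 0, 0], 0],
  [[0, 0, 0], 0],
  [[0, 0, 0], 0],
  [[0, 0, 0], 0],
  [[0, 0, 0], 0],
  [[0, 0, 0], 0],
  [[0, 0, 0], 0],
  [[0, 0, 0], 0],
  [[0, 0, 0], 0],
], gripper=1)

```text
t: 32.75
position: [0.6005, -0.2458, 0.0978]
ee_rot: [[0.999, 0.053, -0.005], [0.053, -0.999, 0.0], [-0.005, -0.001, -1.0]]
contact_force: [-8.7, 0.2, 2.6]
width: 0.0116
```

Request:
servo_tool([
  [[-4.1, -0.2, 6.0], 0],
  [[-4.7, -0.3, 6.2], 0],
  [[-5.2, -0.3, 6.0], 0],
  [[-5.7, -0.3, 5.5], 0],
  [[-6.2, -0.3, 5.0], 0],
  [[-6.6, -0.4, 4.4], 0],
  [[-7.0, -0.4, 3.8], 0],
  [[-7.3, -0.4, 3.2], 0],
  [[-7.5, -0.4, 2.5], 0],
  [[-7.7, -0.4, 1.9], 0],
  [[-7.9, -0.4, 1.2], 0],
  [[-7.9, -0.4, 0.5], 0],
])

```text
t: 33.95
position: [0.5243, -0.2499, 0.1431]
ee_rot: [[0.999, 0.054, -0.0], [0.054, -0.999, 0.0], [-0.0, -0.0, -1.0]]
contact_force: [5.2, -5.6, -23.7]
width: 0.0116
```

Request:
servo_tool([
  [[-7.9, -0.4, -0.2], 0],
  [[-7.9, -0.4, -0.9], 0],
  [[-7.8, -0.4, -1.6], 0],
  [[-7.6, -0.4, -2.3], 0],
  [[-7.4, -0.4, -3.0], 0],
  [[-7.1, -0.4, -3.6], 0],
  [[-6.7, -0.4, -4.2], 0],
  [[-6.3, -0.3, -4.8], 0],
  [[-5.9, -0.3, -5.4], 0],
  [[-5.4, -0.3, -5.9], 0],
  [[-4.9, -0.3, -6.3], 0],
  [[-4.3, -0.2, -6.7], 0],
  [[0, 0, 0], 0],
  [[0, 0, 0], 0],
])

```text
t: 35.35
position: [0.4479, -0.2544, 0.1028]
ee_rot: [[0.998, 0.055, 0.008], [0.055, -0.998, -0.003], [0.008, 0.004, -1.0]]
contact_force: [5.8, -2.5, -9.5]
width: 0.0115
```

Request:
servo_tool([
  [[-1.5, 0, -2], 0],
  [[-1.5, 0, -2], 0],
  [[0, 0, 0], 0],
  [[0, 0, 0], 0],
])

```text
t: 35.75
position: [0.4455, -0.2546, 0.0991]
ee_rot: [[0.998, 0.055, 0.01], [0.055, -0.998, -0.004], [0.009, 0.004, -1.0]]
contact_force: [8.9, -3.6, -9.6]
width: 0.0116
```

Nearly home; release so it can settle, lift clear, and measure.

Request:
servo_tool([
  [[-1, 0, -1], 0],
  [[0, 0, 0], 0],
  [[0, 0, 0], 0],
  [[0, 0, 0], 0],
  [[0, 0, 0], 0],
  [[0, 0, 0], 0],
  [[0, 0, 0], 0],
], gripper=0.3)

```text
t: 36.45
position: [0.4415, -0.254, 0.0943]
ee_rot: [[0.999, 0.054, -0.0], [0.054, -0.999, 0.0], [-0.0, -0.0, -1.0]]
contact_force: [0.1, -1.1, 0.4]
width: 0.0609
```

Request:
servo_tool([
  [[0, 0, 30], 0],
  [[0, 0, 35], 0],
  [[-10, 45, 10], -0.05],
  [[-10, 45, 10], -0.05],
  [[-10, 45, 0], 0],
  [[-10, 40, 0], 0],
  [[0, 0, 0], 0],
])

```text
t: 37.15
position: [0.401, -0.0755, 0.18]
ee_rot: [[0.999, -0.041, 0.002], [-0.041, -0.999, 0.001], [0.001, -0.001, -1.0]]
contact_force: [0.6, -0.8, -0.1]
width: 0.0615
```

```bash
python3 - <<'E'
from h import *
p,d=snap('top','top3'); q,e=snap('scene','sc3')
for c,D in(('top',d),('scene',e)):
    P,_,_=cloud(c,D)
    B=P[(abs(P[:,0]-.46)<.12)&(abs(P[:,1]+.25)<.09)&(P[:,2]>.110)&(P[:,2]<.135)]
    print(B.mean(0),len(B),np.percentile(B[:,2],[5,95])); 
# pan
cv2.imwrite('pics/z3.png',cv2.resize(cv2.cvtColor(p[180:330,160:340],cv2.COLOR_RGB2BGR),None,fx=4,fy=4,interpolation=cv2.INTER_CUBIC))
print(ctrl.observe()['t'],ctrl.observe()['position'],ctrl.observe()['ee_rot'][:,0])
E
```

```text
[ 0.4438009  -0.26723476  0.12297505] 193 [0.11582877 0.12817483]
[ 0.44918687 -0.25154557  0.12100216] 176 [0.11351249 0.12742683]
37.25 [ 0.40161117 -0.07851249  0.17955949] [ 9.99035855e-01 -4.38935329e-02  8.47966508e-04]
```

View pics/z3.png

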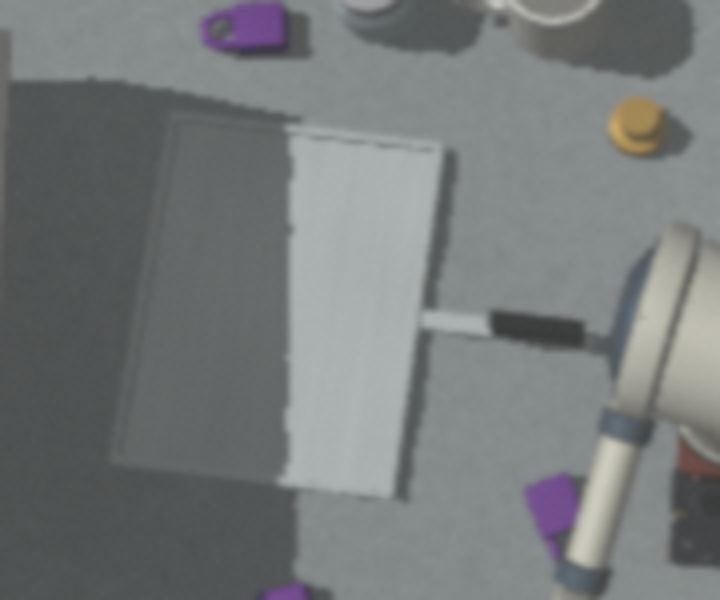

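View pics/sc3.png

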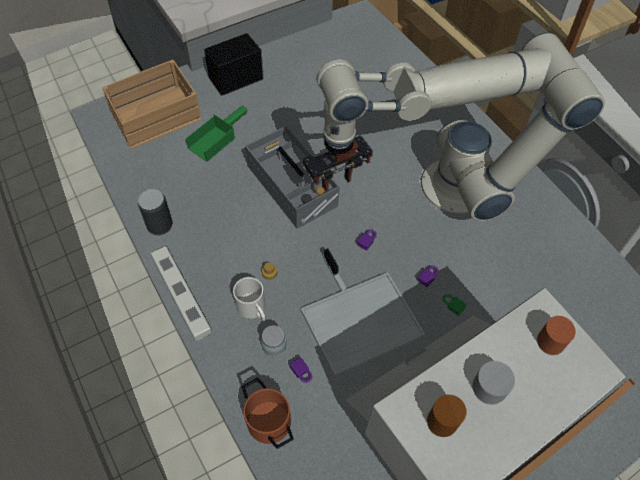

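```bash
python3 - <<'E'
from h import *
z=lambda L:[[160+(x-1.5)/4,180+(y-1.5)/4] for x,y in L]
W=ray('top',z([(442,146),(396,497),(170,115),(115,464)]),.014);print(W.round(4),W.mean(0))
print('rear',W[:2].mean(0), np.degrees(np.arctan2(W[0,1]-W[1,1],W[0,0]-W[1,0])),np.degrees(np.arctan2(W[2,1]-W[3,1],W[2,0]-W[3,0])))
print('grip top ends',ray('top',z([(491,322),(583,332)]),.05))
# scene fit
p,d=snap('scene'); cv2.imwrite('pics/z4.png',cv2.resize(cv2.cvtColor(p[235:395,290:440],cv2.COLOR_RGB2BGR),None,fx=4,fy=3.75,interpolation=cv2.INTER_CUBIC))
# predicted outline with avg pose for overlay
E
```

```text
[[0.6331 0.1292 0.014 ]
 [0.3681 0.1515 0.014 ]
 [0.6527 0.3371 0.014 ]
 [0.3871 0.3584 0.014 ]] [0.51022809 0.24403837 0.014     ]
rear [0.50056355 0.14033127 0.014     ] -4.799169990813282 -4.582321204625498
grip top ends [[0.49284597 0.08428994 0.05      ]
 [0.48707878 0.01764563 0.05      ]]
```

View pics/z4.png

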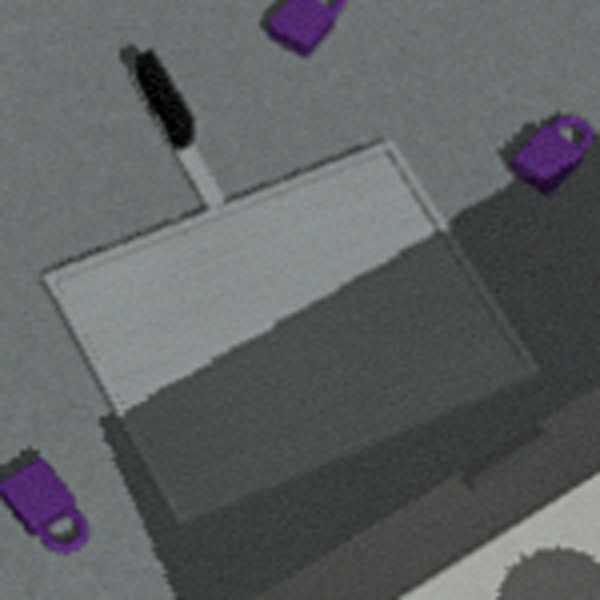

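Request:
servo_tool([
  [[30, 40, -10], -0.037],
  [[31, 40, -20], 0],
  [[31, 39, -30], 0],
  [[0, 0, -30], 0],
  [[0, 0, 0], 0],
  [[0, 0, 0], 0],
  [[0, 0, 0], 0],
])

```text
t: 38.0
position: [0.4869, 0.0293, 0.0973]
ee_rot: [[0.996, -0.085, 0.003], [-0.085, -0.996, -0.0], [0.003, 0.0, -1.0]]
contact_force: [0.9, 1.0, 0.2]
width: 0.0612
```

```bash
python3 - <<'E'
from h import *
p,d=snap('scene'); cv2.imwrite('pics/z5.png',cv2.resize(cv2.cvtColor(p[185:335,260:440],cv2.COLOR_RGB2BGR),None,fx=4,fy=4,interpolation=cv2.INTER_CUBIC))
E
```

```text
(no output)
```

View pics/z5.png

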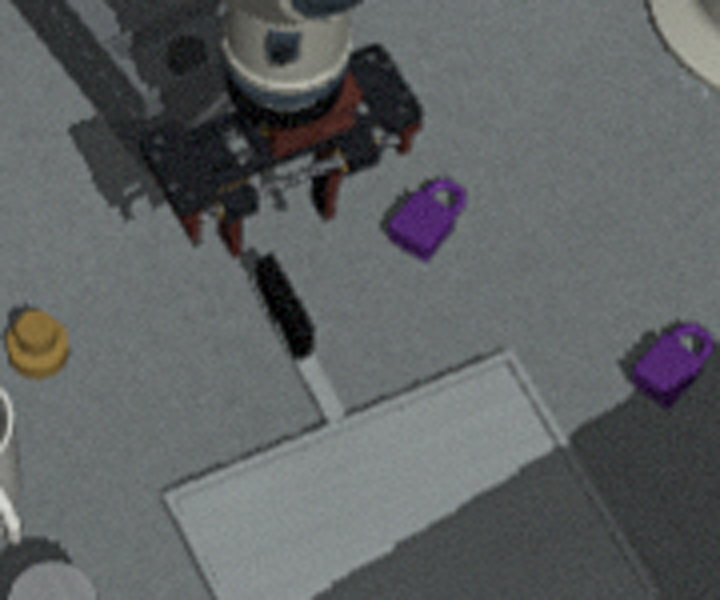

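Request:
servo_tool([
  [[6, 12, 0], 0],
  [[0, 0, -30], 0],
  [[0, 0, -30], 0],
  [[0, 0, -20], 0],
  [[0, 0, 0], 0],
])

```text
t: 38.55
position: [0.4906, 0.0429, 0.013]
ee_rot: [[0.997, -0.083, -0.004], [-0.083, -0.997, 0.0], [-0.004, 0.0, -1.0]]
contact_force: [-0.6, -0.5, 0.2]
width: 0.0615
```

Request:
servo_tool([
  [[0, 0, 0], 0],
  [[0, 0, 0], 0],
  [[0, 0, 0], 0],
  [[0, 0, 0], 0],
  [[0, 0, 0], 0],
  [[0, 0, 0], 0],
  [[0, 0, 0], 0],
  [[0, 0, 0], 0],
], gripper=1)

```text
t: 39.35
position: [0.4924, 0.0425, 0.0156]
ee_rot: [[0.997, -0.084, 0.001], [-0.084, -0.997, 0.0], [0.001, -0.0, -1.0]]
contact_force: [0.7, 0.1, 0.3]
width: 0.0139
```

Request:
servo_tool([
  [[0, 18, 0], 0.014],
  [[0, 18, 0], 0.014],
  [[0, 18, 0], 0.014],
  [[0, 18, 0], 0.014],
  [[0, 18, 0], 0.014],
  [[0, 18, 0], 0.014],
  [[0, 18, 0], 0.014],
  [[0, 18, 0], 0.014],
  [[0, 18, 0], 0.014],
  [[0, 0, 0], 0],
  [[0, 0, 0], 0],
])

```text
t: 40.45
position: [0.4921, 0.205, 0.0155]
ee_rot: [[0.999, 0.044, 0.0], [0.044, -0.999, 0.001], [0.0, -0.001, -1.0]]
contact_force: [0.2, 3.7, 1.7]
width: 0.0139
```

```bash
python3 - <<'E'
from h import *
p,d=snap('scene','z6'); q,e=snap('top'); cv2.imwrite('pics/z7.png',cv2.resize(cv2.cvtColor(q[160:360,100:340],cv2.COLOR_RGB2BGR),None,fx=3,fy=3,interpolation=cv2.INTER_CUBIC))
E
```

```text
(no output)
```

View pics/z6.png

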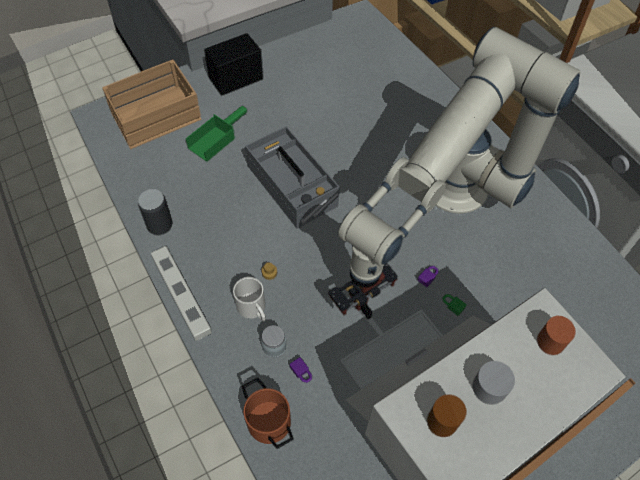

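View pics/z7.png

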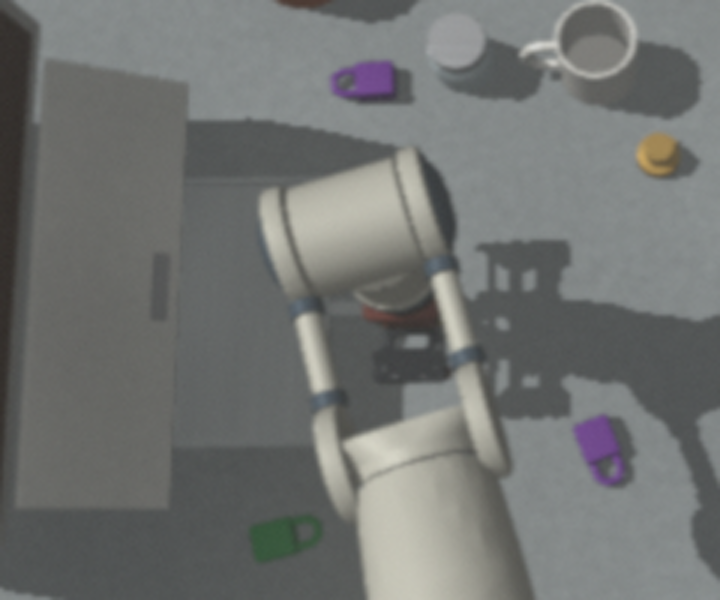

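```bash
python3 - <<'E'
from h import *
for c in('scene','top'):
    p,d=viewer.snapshot(c); P,_,_=cloud(c,d)
    A=P[(abs(P[:,0]-.49)<.25)&(P[:,1]>.1)&(P[:,1]<.38)&(P[:,2]>.06)&~((P[:,0]>.69)&(P[:,1]<.24))]
    for z in np.arange(.06,.5,.03):
        s=A[(A[:,2]>=z)&(A[:,2]<z+.03)]
        if len(s)>3: print(c,round(z,2),'ymax',np.percentile(s[:,1],99).round(3),len(s),s[:,0].min().round(2),s[:,0].max().round(2))
E
```

```text
scene 0.06 ymax 0.219 5 0.48 0.49
scene 0.09 ymax 0.241 309 0.41 0.58
scene 0.12 ymax 0.241 819 0.4 0.59
scene 0.15 ymax 0.239 28 0.46 0.51
scene 0.18 ymax 0.244 158 0.45 0.53
scene 0.21 ymax 0.247 219 0.46 0.54
scene 0.24 ymax 0.25 164 0.47 0.53
scene 0.27 ymax 0.255 197 0.48 0.53
scene 0.3 ymax 0.243 194 0.5 0.54
scene 0.33 ymax 0.277 277 0.29 0.56
scene 0.36 ymax 0.277 1593 0.28 0.56
scene 0.39 ymax 0.27 2231 0.24 0.55
scene 0.42 ymax 0.209 1323 0.24 0.38
scene 0.45 ymax 0.159 499 0.24 0.3
top 0.09 ymax 0.232 34 0.41 0.46
top 0.12 ymax 0.229 357 0.4 0.58
top 0.15 ymax 0.218 29 0.45 0.45
top 0.18 ymax 0.231 105 0.45 0.47
top 0.21 ymax 0.229 70 0.45 0.48
top 0.24 ymax 0.218 55 0.45 0.48
top 0.27 ymax 0.217 59 0.45 0.48
top 0.3 ymax 0.21 60 0.45 0.47
top 0.33 ymax 0.21 12 0.34 0.53
top 0.36 ymax 0.259 1171 0.34 0.55
top 0.39 ymax 0.262 2210 0.27 0.54
top 0.42 ymax 0.204 1553 0.24 0.38
top 0.45 ymax 0.156 679 0.24 0.29
```

Request:
servo_tool([
  [[-0.5, 16.5, 0], 0],
  [[-0.5, 16.5, 0], 0],
  [[-0.5, 16.5, 0], 0],
  [[-0.5, 16.5, 0], 0],
  [[-0.5, 16.5, 0], 0],
  [[-0.5, 16.5, 0], 0],
  [[0, 16.5, 0], 0],
  [[0, 16.5, 0], 0],
  [[0, 0, 0], 0],
  [[0, 0, 0], 0],
])

```text
t: 41.65
position: [0.4887, 0.3386, 0.0156]
ee_rot: [[0.999, 0.045, 0.0], [0.045, -0.999, 0.002], [0.0, -0.002, -1.0]]
contact_force: [0.4, 3.6, 4.7]
width: 0.0137
```

```bash
python3 - <<'E'
from h import *
p,d=snap('scene'); q,e=snap('top'); cv2.imwrite('pics/z8.png',cv2.resize(cv2.cvtColor(q[160:360,100:340],cv2.COLOR_RGB2BGR),None,fx=3,fy=3,interpolation=cv2.INTER_CUBIC))
cv2.imwrite('pics/z9.png',cv2.resize(cv2.cvtColor(p[230:430,300:500],cv2.COLOR_RGB2BGR),None,fx=3,fy=3,interpolation=cv2.INTER_CUBIC))
E
```

```text
(no output)
```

View pics/z9.png

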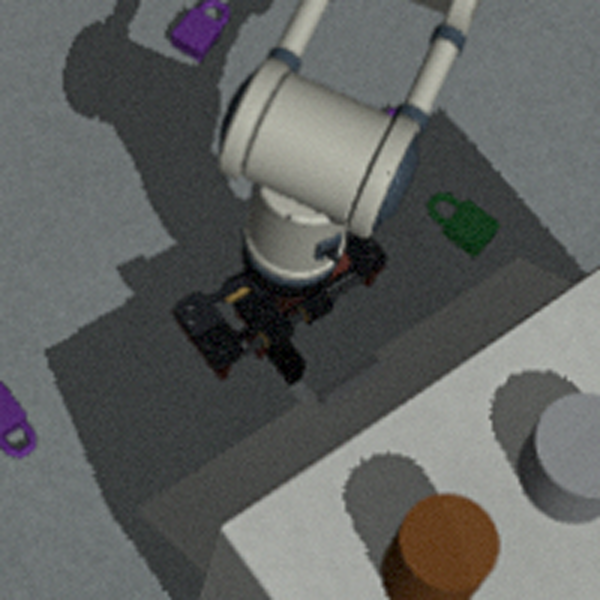

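View pics/z8.png

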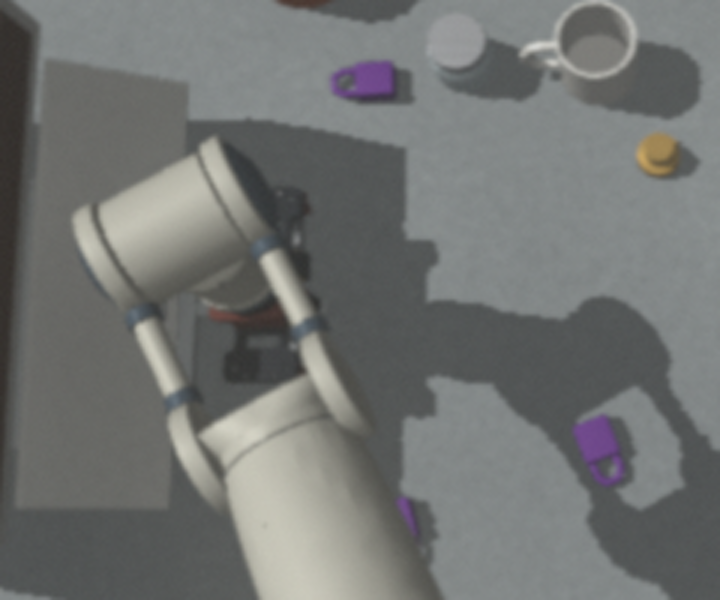

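Request:
servo_tool([
  [[0, 5, 0], 0],
  [[0, 0, 0], 0],
  [[0, 0, 0], 0],
])

```text
t: 42.05
position: [0.4892, 0.3406, 0.0155]
ee_rot: [[0.999, 0.042, -0.0], [0.042, -0.999, -0.001], [-0.0, 0.001, -1.0]]
contact_force: [-0.3, -1.1, 5.1]
width: 0.0139
```

Request:
servo_tool([
  [[0, 0, 0], 0],
  [[0, 0, 0], 0],
  [[0, 0, 0], 0],
  [[0, 0, 0], 0],
  [[0, 0, 0], 0],
], gripper=0.4)

```text
t: 42.55
position: [0.489, 0.3414, 0.0151]
ee_rot: [[0.999, 0.043, -0.0], [0.043, -0.999, -0.0], [-0.0, 0.0, -1.0]]
contact_force: [0.5, 0.8, 0.4]
width: 0.0502
```

Request:
servo_tool([
  [[0, -15, 15], 0],
  [[0, -30, 35], 0],
  [[-2, -45, 40], 0],
  [[-5, -45, 40], 0],
  [[-10, -50, 20], 0],
  [[-10, -50, 0], 0],
  [[-10, -50, 0], 0],
  [[0, 0, 0], 0],
])

```text
t: 43.35
position: [0.454, 0.0734, 0.1506]
ee_rot: [[0.999, 0.037, 0.001], [0.037, -0.999, -0.002], [0.001, 0.002, -1.0]]
contact_force: [-0.4, 0.2, 0.3]
width: 0.0528
```

```bash
python3 - <<'E'
from h import *
p,d=snap('scene','f_s'); q,e=snap('top','f_t'); cv2.imwrite('pics/za.png',cv2.resize(cv2.cvtColor(q[180:340,100:260],cv2.COLOR_RGB2BGR),None,fx=3.75,fy=3.75,interpolation=cv2.INTER_CUBIC))
o=ctrl.observe();print(o['t'],o['position'])
P,_,_=cloud('top',e)
for lo in np.arange(.3,.68,.04):
    s=P[(abs(P[:,0]-lo-.02)<.02)&(P[:,1]>.37)&(P[:,1]<.47)]
    f=s[s[:,2]>.09]; b=s[(s[:,2]<.03)]
    print(round(lo+.02,2),'flap min y',np.sort(f[:,1])[:4].mean().round(4),'pan pts',[x.round(3) for x in b[b[:,2]>.009][:,1:].tolist()] if 0 else (b[b[:,2]>.009][:,1].min().round(3) if (b[:,2]>.009).any() else None))
G=P[(abs(P[:,0]-.49)<.05)&(P[:,1]>.25)&(P[:,1]<.41)&(P[:,2]>.03)&(P[:,2]<.06)];print('grip',G.mean(0),G.min(0),G.max(0))
B=P[(abs(P[:,0]-.46)<.12)&(abs(P[:,1]+.25)<.09)&(P[:,2]>.110)&(P[:,2]<.135)];print('bar',B.mean(0),len(B))
E
```

```text
43.45 [0.45461534 0.07734465 0.15023764]
0.32 flap min y 0.4139 pan pts None
0.36 flap min y 0.4151 pan pts 0.432
0.4 flap min y 0.4172 pan pts 0.434
0.44 flap min y 0.4191 pan pts 0.436
0.48 flap min y 0.4201 pan pts 0.371
0.52 flap min y 0.4234 pan pts 0.424
0.56 flap min y 0.4239 pan pts 0.383
0.6 flap min y 0.4267 pan pts 0.427
0.64 flap min y 0.4277 pan pts None
0.68 flap min y 0.4298 pan pts 0.447
grip [0.48648839 0.34671162 0.04810566] [0.47959811 0.31191477 0.0310698 ] [0.49371696 0.38147179 0.05889965]
bar [ 0.44334156 -0.25684904  0.12288893] 229
```

View pics/za.png

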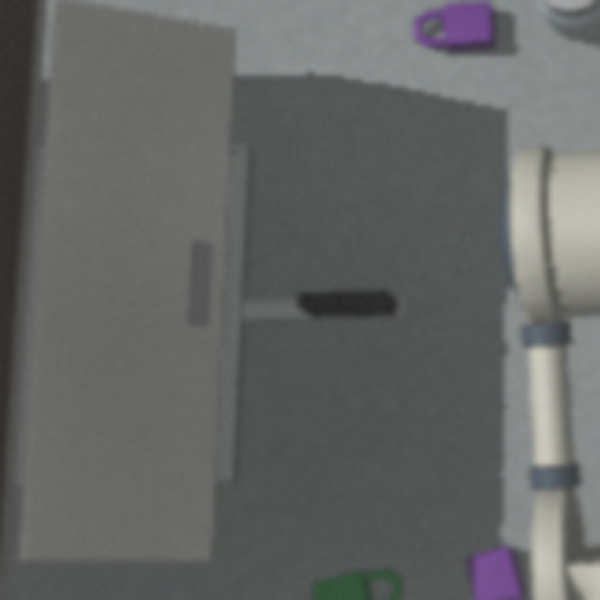

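View pics/f_s.png

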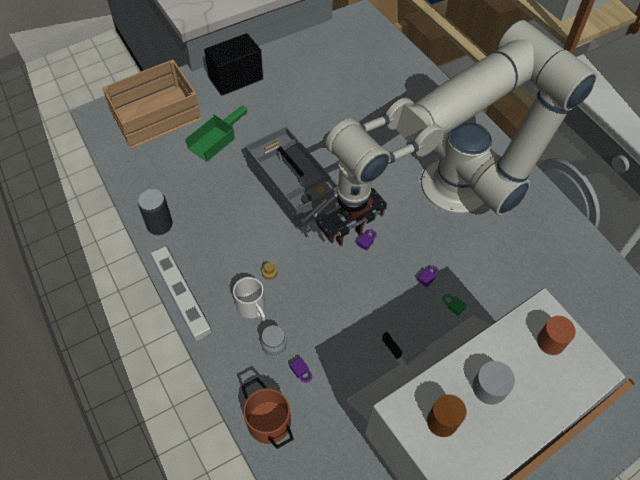

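```bash
python3 - <<'E'
from h import *
px=lambda x,y:[100+(x-1.4)/3.75,180+(y-1.4)/3.75]
W=ray('top',[px(248,148),px(241,305),px(232,480)],.014);print(W.round(4))
print(ray('top',[px(236,30),px(212,560)],.108).round(4))
print(ray('top',[px(236,30),px(212,560)],.098).round(4))
# flap plane fit from top & bottom edge model
d=np.load('top0d.npy');P,_,_=cloud('top',d)
f=P[(P[:,1]>.42)&(P[:,1]<.52)&(P[:,2]>.105)&(P[:,2]<.185)&(abs(P[:,0]-.487)<.17)]
A=np.c_[f[:,:2],np.ones(len(f))];print(np.linalg.lstsq(A,f[:,2],rcond=None)[0])
E
```

```text
[[0.6166 0.4451 0.014 ]
 [0.4881 0.4393 0.014 ]
 [0.3503 0.4343 0.014 ]]
[[0.685  0.4303 0.108 ]
 [0.2875 0.4123 0.108 ]]
[[0.6883 0.4339 0.098 ]
 [0.2876 0.4157 0.098 ]]
[-0.03268458  0.73357113 -0.18268019]
```

```bash
python3 - <<'E'
from rig import ctrl
print(ctrl.hand_in(), ctrl.observe()['t'])
E
```

```text
the job is handed in; nothing more can be done
the job is handed in; nothing more can be done
```

The job is handed in at about 43 s, with everything done in the order asked; the hand-in gives no verdict.

- **Tray and packing:** I swung the tray right over (bar moved 156 mm along the box's x). I packed the torch, tin, padlock and brush in four slots of the compartment; the stone was not there. Pictures showed all four lying flat inside and the pan empty.
- **Tray shut:** I lowered the tray by its bar and let it settle. The bar is back within about 1 mm of where it started, sideways and in height. The top-camera reading just after lowering was off along the bar's length, because the arm hid part of it; the last reading agreed.
- **Pan:** I slid it flat by its handle, turning it about 7° to square it up, without lifting it. Its rear edge measured 11–18 mm behind the flap's edge, depending on which edge of the flap counts. It sits about 3 mm off the flap's middle and is square to the cupboard within 0.5°.
- **Rest of the scene:** In the pictures the arm stayed about 35–40 mm clear of the flap, and the force readings showed no contact. The other things on the counter and the look-alikes look unmoved, though I only compared pictures. The two cameras differed by about 5 mm throughout, and I allowed for that.

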